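# Lay out the toy-truck parts for glue-up

## Robot

A 6-joint arm with a two-finger parallel gripper is mounted at the origin on the work surface. World frame = base frame: x ahead of the robot, y to its left, z up, the work surface at z = 0. Lengths are in m, angles in rad, forces in N, time in s.
With the tool pointing down it reaches from about 0.3 to 0.775 m from the base axis. Payload 14.6 kg.
Tool frame: the origin (TCP) lies at the very end of the fingers, on their centre line; the grasp point (between the pads) lies 19 mm behind it; z points along the fingers, y is the line along which they close (so a half turn about z gives the same grasp; the last joint's range is limited). The gripper opens to 94 mm and grips with 3 to 60 N. Pads are 16 mm wide; open, the fingers measure 119 mm over their backs; the gripper's body (75 mm by 177 mm) begins 78 mm behind the grasp point.
Start: joints at [1.055, 0.3, 1.521, -0, 1.321, -0.067], TCP at [0.239, 0.496, 0.205] pointing down, gripper open.
Joint ranges: [-3.03, 3.03], [-0.79, 2.21], [0.23, 2.52], [-1.04, 4.18], [0, 3.07], [-2.55, 2.55]. Speed limits (rad/s): [2.22, 2.22, 2.57, 3.14, 3.14, 3.14].

## Interface

Orientations are given as a unit quaternion [x, y, z, w].
In Python, from station import * gives the robot as it stands.
- The arm moves only by the tool apply_moves, never from a script. Its argument "rows" is one flat list of numbers, 7 for each row, row after row: the turn, a rotation vector about the tool's x, y, z in rad, then the shift along the tool's x, y, z in mm, then the closure, from 0 (fully open) to 1 (shut). In form: [wx, wy, wz, x, y, z, claw, wx, wy, wz, x, y, z, claw, ...]. A call has 1 to 20 rows; each row shifts and turns the commanded pose from where the row before left it, along the tool's axes as they then stand; what a row does not reach is not made up. A row lasts 1/10 s, in which the tool goes at most 50 mm and 8.59 degrees, less where a joint would pass 70% of its speed; a pose out of reach is approached as far as the arm can. A call is refused whole if a number of a shift passes 50 or a number of a turn 0.15, either way. A call with a gripper value outside its range is refused whole. The fingers move at their own pace and stop on an object; the grip force is fixed at half the most. Time passes only in rows, so rows that do not move let the fingers close. It gives the time, the measured TCP pose, the force, the opening and the grip force at its end, in the units of the state.
- observe(): the state, without advancing time (a new reading comes with each control period).
- get_image(name): name is "scene" or "top" or "wrist"; returns (picture, depth): 480x640x3 uint8, red, green, blue; 480x640 float32, m along the optical axis (not along the pixel's ray), 0 where there is no reading.
- get_calibration(name): a dict with "K" (3x3 intrinsics, pixels), "rvec" (rotation vector, rad) and "tvec" (3), from world to camera coordinates, as OpenCV has them; the wrist camera has in their place "hand_eye" (4x4, takes a point from camera to tool coordinates, whose origin is the TCP and whose axes are the flange's). Camera axes: x right, y down, z forward; pixel columns grow to the right and rows downward; lengths in m; the calibration is good to about 2 mm. A picture is of the moment at which its call begins: read the wrist's pose just before it. get_calibration takes no time and is no camera call.
- job_done(): hands the job in; it is judged then, once.
Trained networks look in the newest picture that a camera, given by its name, has taken for a name from the list of things; names that differ only in an ending like _2 or _b are one class to them, and where a whole thing is asked for, a point or a joint stands for the part that bears it (a point fixed in the world has none). Each returns a list of dicts, best first, with "confidence" (0 to 1); they miss things now and then, are a little off and sometimes report something else, mostly with a low value. They report only what shows in the picture. A call takes as long as a camera call. They do not tell look-alikes from the thing itself.
- search_frame(camera, thing): "uv" ([column, row] in pixels, amid what is visible of it).
- outline_of(camera, thing): "mask" (480x640 bool, what is visible of it) and "uv" ([column, row] in pixels, amid what is visible of it).
The state is a dict: "time_s": time; "qpos": joint angles; "joint_velocities": joint speeds; "tau": joint torques, N m; "ee_pos": TCP position; "orientation": TCP orientation; "force": force on the tool from outside, world axes, zero at the start; "wrist_torque": the same for the moment, N m; "gripper_width": finger opening in m; "grasp_force": force on a finger pad.
Only numpy, scipy, OpenCV 4.12 (cv2) and the standard library are available. Lean on these libraries where they do the work, as an engineer would, in place of code of your own. Each camera call takes 0.05 s, during which the arm holds its last target. There are 200 camera calls.

## Task

The sanded wooden parts of a toy truck lie stacked on the bench: a long chassis board, a shorter deck board on it, and the stepped cab and the round wheel on top. Take the stack apart and lay each part flat, the right way up, fully down in the recess of the wooden nest that is cut to its own shape and size, so that the truck is ready to glue. Do not tip any part over, and leave the glue bottle and the mug where they stand.

Things in the scene. Friction and masses are not known exactly. Their poses are not given: they have to be found in the camera images.
- chassis: Longest truck part: dark wooden board, 200 x 60 x 24 mm (x, y, z), about 0.16 kg, lowest in the stack, lying on the bench. Two small dark dots on its upper face near its ends. Origin: centre of its underside; x along its length, z up.
- deck: Shorter pale wooden board, 150 x 56 x 24 mm (x, y, z), about 0.11 kg, lying along the chassis on top of it. It carries the cab towards one end and the wheel towards the other, their centres about 36 mm from its middle. Origin: centre of its underside; x along its length, z up.
- cab: Mid-brown wooden truck cab, a stepped block standing on the deck: 60 x 40 mm (x, y), 40 mm high over its rear 36 mm (from x = -30 to +6 mm) and 24 mm high over the bonnet in front of that; about 0.05 kg. Origin: centre of its 60 x 40 underside; z up.
- wheel: Mid-brown wooden disc, 44 mm in diameter, 24 mm thick, lying flat on the deck, with a small dark dot at its centre; about 0.03 kg. Origin: centre of its underside; z along its axis, up.
- chassis_nest: Flat brown wooden board, 232 x 92 (x, y) mm, 10 mm thick, fixed to the bench, with one 216 x 76 mm rectangular recess routed 6 mm deep in its top, its floor lined with cork (recess floor 4 mm above the bench). It is the nest of the chassis (the longest of the four); x along its length. Origin: centre of its underside, which is also the centre of the recess seen from above; z up.
- deck_nest: Flat brown wooden board, 182 x 88 (x, y) mm, 10 mm thick, fixed to the bench, with one 166 x 72 mm rectangular recess routed 6 mm deep in its top, its floor lined with cork (recess floor 4 mm above the bench). It is the nest of the deck (the second longest); x along its length. Origin: centre of its underside, which is also the centre of the recess seen from above; z up.
- cab_nest: Flat brown wooden board, 90 x 70 (x, y) mm, 10 mm thick, fixed to the bench, with one 74 x 54 mm rectangular recess routed 6 mm deep in its top, its floor lined with cork (recess floor 4 mm above the bench). It is the nest of the cab, which fits either way round lengthwise; x along its length. Origin: centre of its underside, which is also the centre of the recess seen from above; z up.
- wheel_nest: Flat brown wooden board, 80 x 80 (x, y) mm, 10 mm thick, fixed to the bench, with one round, 60 mm wide, recess routed 6 mm deep in its top, its floor lined with cork (recess floor 4 mm above the bench). It is the nest of the wheel. Origin: centre of its underside, which is also the centre of the recess seen from above; z up.
- glue: Bystander, not to be moved: white glue bottle, 52 mm in diameter, 130 mm high, standing loose beyond the nests on the left. Origin: centre of its underside.
- mug: Bystander, not to be moved: blue mug, 76 mm in diameter and 85 mm high, with a handle at its +y side (about 30 mm out), standing loose beyond the nests on the right. Origin: centre of its underside.
There are look-alikes about, which are no part of the job. What is shaped like the cab_nest but pink is not meant.

How it is judged:
At the end, for the whole second after the job is handed in: Chassis, deck, cab and wheel each lie in the recess of their own nest: centre within 13 mm of the nest's centre seen from above, underside less than 7 mm above the nest's underside (4 mm is fully down), tilted less than 0.06 rad, and at rest (horizontal distance between chassis and chassis_nest below 0.013 m and z of chassis in the frame of chassis_nest below 0.007 m and angle between each of chassis, deck, cab, wheel's own z axis and vertical below 0.06 rad and linear speed of each of chassis, deck, cab, wheel below 0.02 m/s and angular speed of each of chassis, deck, cab, wheel below 0.2 rad/s and horizontal distance between deck and deck_nest below 0.013 m and z of deck in the frame of deck_nest below 0.007 m and horizontal distance between cab and cab_nest below 0.013 m and z of cab in the frame of cab_nest below 0.007 m and horizontal distance between wheel and wheel_nest below 0.013 m and z of wheel in the frame of wheel_nest below 0.007 m); the robot touches nothing.
It fails at once if the glue was moved more than 25 mm or tipped (distance of glue from where it was at the start of the episode above 0.025 m or angle between glue's own z axis and vertical above 0.35 rad).
It fails at once if the mug was moved more than 25 mm or tipped (distance of mug from where it was at the start of the episode above 0.025 m or angle between mug's own z axis and vertical above 0.35 rad).
It fails at once if a truck part was tipped over (angle between any of chassis, deck, cab, wheel's own z axis and vertical above 0.8 rad).
It also fails if it takes over 112 s, if anything falls off the work surface, if the arm or the gripper's body presses on something with over 40 N, if the wrist force passes 120 N, or if a joint passes its speed limit or range.

## Working session

There is one attempt and no reset: what is moved stays moved. The work goes in short steps, Python scripts to look and compute and a tool call to move; the robot and the scene stay as the last step left them, time stands still between calls to the robot, and variables do not carry over. Pictures are saved under pics/ and viewed, at most 14 in all, crops included, and the job is handed in when it is done.

Besides the shell and the picture viewer there is one more tool, called after "Call:" as a command line: name --argument value ..., lists and objects as JSON in quotes. apply_moves: Moves the arm, as the interface text tells. Its arguments: {"type":"object","properties":{"rows":{"type":"array"}},"required":["rows"]}

```bash
mkdir -p pics; ls
python3 - <<'E'
from station import *
import cv2
print(observe())
for c in ["top","scene"]:
    im,d=get_image(c); cv2.imwrite(f"pics/{c}0.png",im[...,::-1])
    print(get_calibration(c))
print(get_calibration("wrist"))
E
```

```text
pics
{'time_s': 0.0, 'qpos': array([ 1.05535929e+00,  3.00469371e-01,  1.52162547e+00, -2.45798347e-05,
        1.32072637e+00, -6.65791212e-02]), 'joint_velocities': array([-3.49943298e-05,  1.77274700e-03, -4.79500060e-04, -2.82164859e-04,
        1.23941721e-03,  1.49620749e-04]), 'tau': array([ 2.56388317e-03, -5.31794107e+01, -3.52744710e+01,  7.09523493e-02,
        2.43755017e-02, -1.36472077e-04]), 'ee_pos': array([0.23852045, 0.49526738, 0.20486851]), 'orientation': array([ 2.22546665e-01,  9.74921845e-01, -5.91866220e-04, -1.64842107e-04]), 'force': array([ 0.00629149, -0.37209655, -0.78410829]), 'wrist_torque': array([ 0.07602088,  0.01518503, -0.02907508]), 'grasp_force': 0.0, 'gripper_width': 0.09385969102725794}
{'K': array([[461.99358624,   0.        , 316.06009477],
       [  0.        , 461.99358624, 242.27084662],
       [  0.        ,   0.        ,   1.        ]]), 'rvec': array([ 2.22079726, -2.17954402,  0.10604806]), 'tvec': array([-0.01808111,  0.55322543,  0.85789547])}
{'K': array([[441.28813197,   0.        , 324.36608275],
       [  0.        , 441.28813197, 241.60242152],
       [  0.        ,   0.        ,   1.        ]]), 'rvec': array([ 0.97532317,  2.46309868, -1.03449095]), 'tvec': array([ 0.39895133, -0.21837917,  1.14649698])}
{'K': array([[426.83595705,   0.        , 316.07002272],
       [  0.        , 426.83595705, 239.81668664],
       [  0.        ,   0.        ,   1.        ]]), 'hand_eye': array([[-1.06060081e-03, -9.65564126e-01, -2.60163013e-01,
         7.54473028e-02],
       [ 9.99997694e-01, -1.50983994e-03,  1.52692311e-03,
         4.33262899e-04],
       [-1.86714669e-03, -2.60160794e-01,  9.65563501e-01,
        -1.79285587e-01],
       [ 0.00000000e+00,  0.00000000e+00,  0.00000000e+00,
         1.00000000e+00]])}
```

View pics/top0.png

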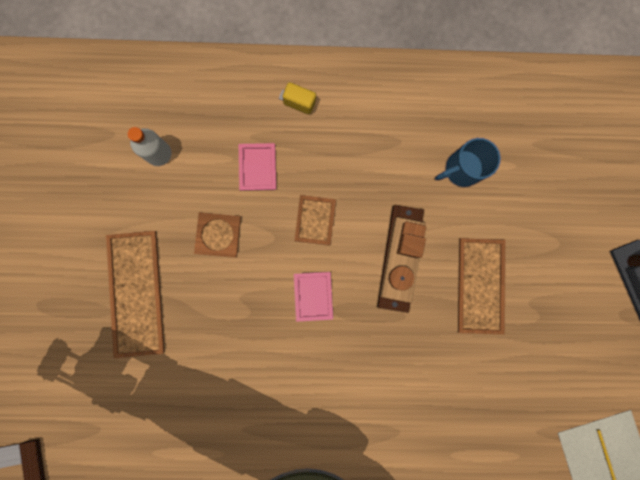

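View pics/scene0.png

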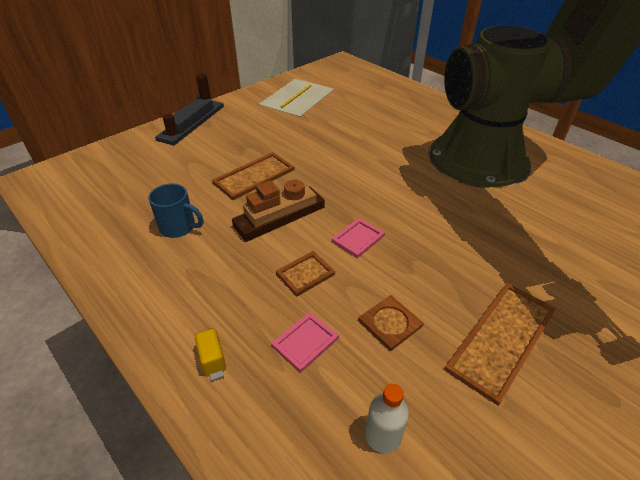

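The top view shows the stack at about (402,258), chassis nest (135,293), deck nest (482,286), wheel nest (218,235) and cab nest (316,220). The pink look-alikes are at (257,167) and (313,296), the glue at (150,147) and the mug at (472,163).

```bash
cat > h.py <<'E'
from station import *
import cv2, numpy as np
from scipy.spatial.transform import Rotation as R
def cam_pose(c,st=None):
    k=get_calibration(c)
    if c=="wrist":
        st=st or observe(); T=np.eye(4); T[:3,:3]=R.from_quat(st["orientation"]).as_matrix(); T[:3,3]=st["ee_pos"]
        return k["K"],T@k["hand_eye"]
    T=np.eye(4); T[:3,:3]=R.from_rotvec(k["rvec"]).as_matrix(); T[:3,3]=k["tvec"]
    return k["K"],np.linalg.inv(T)
def cloud(c):
    K,T=cam_pose(c); im,d=get_image(c)
    v,u=np.mgrid[:480,:640]
    P=np.stack([(u-K[0,2])/K[0,0]*d,(v-K[1,2])/K[1,1]*d,d],-1)@T[:3,:3].T+T[:3,3]
    P[d==0]=np.nan
    return im,P
def onplane(c,uv,z,KT=None):
    K,T=KT or cam_pose(c); uv=np.atleast_2d(uv).astype(float)
    r=np.c_[(uv-K[:2,2])/[K[0,0],K[1,1]],np.ones(len(uv))]@T[:3,:3].T
    return (T[:3,3]+r*((z-T[2,3])/r[:,2:]))[:,:2]
def rect(xy):
    (c,s,a)=cv2.minAreaRect((np.asarray(xy)*1000).astype(np.float32))
    if s[0]<s[1]: s=s[::-1]; a+=90
    a=(a+90)%180-90
    return np.round(c,1),np.round(s,1),round(a,1)
def big(m):
    n,l,s,_=cv2.connectedComponentsWithStats(m.astype(np.uint8)); return l==1+np.argmax(s[1:,4]) if n>1 else m>0
E
python3 - <<'E'
from h import *
im,P=cloud("top")
KT=cam_pose("top"); print(KT[1][:3,3])
for n,z in [("chassis_nest",.01),("deck_nest",.01),("cab_nest",.01),("wheel_nest",.01),("chassis",.024),("deck",.048),("cab",.088),("wheel",.072),("glue",.13),("mug",.085)]:
    for o in outline_of("top",n)[:4]:
        m=big(o["mask"]); v,u=np.nonzero(m); p=P[m]; 
        print(n,round(o["confidence"],2),np.round(o["uv"]),"plane",*rect(onplane("top",np.c_[u,v],z,KT)), "z%",np.round(np.nanpercentile(p[:,2],[5,50,95])*1000), im[m].mean(0).astype(int))
        s=abs(p[:,2]-z)<.007
        if n in("chassis","deck","cab","wheel") and s.sum()>10: print("   top",s.sum(),*rect(p[s][:,:2]))
E
```

```text
[0.49359381 0.01650683 0.89356736]
cab_nest 0.88 [314. 297.] plane [450.5  -4.9] [91.7 72.2] 2.8 z% [ 2.  6. 11.] [204 117 135]
cab_nest 0.74 [316. 220.] plane [597.   -5.6] [90.7 70.2] -5.7 z% [ 2.  6. 12.] [157 110  69]
cab_nest 0.72 [257. 169.] plane [697.7 108.7] [90.1 69.5] 1.5 z% [ 2.  6. 12.] [202 110 128]
wheel_nest 0.69 [220. 234.] plane [564.2 181. ] [82.8 82.1] 85.7 z% [ 2.  8. 12.] [151 102  63]
chassis 0.7 [392. 239.] plane [ 540.3 -169.9] [171.6  63.1] -8.5 z% [ 7. 23. 27.] [75 49 32]
   top 538 [ 540.3 -171.6] [171.5  60.1] -8.5
chassis 0.6 [150. 146.] plane [730.7 313.2] [95.  53.3] 46.2 z% [ 16.  86. 130.] [119 100  83]
   top 71 [710.4 287.4] [48.3 18. ] -39.9
chassis 0.22 [400. 278.] plane [ 487.8 -169.2] [49.4 43.3] -89.0 z% [58. 72. 75.] [139  89  55]
deck 0.98 [399. 266.] plane [ 523.3 -166.8] [152.   61.3] -10.4 z% [31. 48. 51.] [153 115  76]
   top 1137 [ 522.8 -169.2] [149.1  56.2] -10.2
cab 0.83 [412. 236.] plane [ 556.4 -175.2] [60.7 46.7] -11.0 z% [58. 85. 90.] [133  84  51]
   top 478 [ 547.1 -177.3] [40.7 36.8] 78.5
wheel 0.81 [400. 281.] plane [ 489.  -159.8] [44.9 42.7] -89.0 z% [58. 72. 75.] [139  89  55]
   top 462 [ 488.5 -160.3] [42.6 41.5] 40.6
wheel 0.6 [396. 265.] plane [ 522.7 -162.5] [146.3  60.6] -10.2 z% [27. 48. 52.] [152 113  75]
   top 33 [ 527.8 -175.6] [123.4  32.4] -6.7
glue 0.43 [483. 286.] plane [ 478.  -281.8] [158.6  79.8] -1.3 z% [ 2.  5. 11.] [156 110  69]
mug 0.92 [469. 164.] plane [ 689.8 -278.6] [121.1  77.1] -44.7 z% [ 4. 47. 85.] [47 64 76]
```

Run:
```python
from h import *
im,P=cloud("top"); KT=cam_pose("top")
hsv=cv2.cvtColor(im,cv2.COLOR_RGB2HSV)
for n,(u0,u1,v0,v1) in dict(chn=(95,175,220,368),dkn=(445,520,228,345),whn=(185,252,200,268)).items():
    z=cv2.medianBlur(np.nan_to_num(P[...,2]).astype(np.float32),5)
    m=np.zeros((480,640),bool); m[v0:v1,u0:u1]=(z[v0:v1,u0:u1]>.0035)
    # rim: darker reddish wood
    k=big(cv2.morphologyEx(m.astype(np.uint8),cv2.MORPH_CLOSE,np.ones((5,5))))
    v,u=np.nonzero(k); print(n,k.sum(),*rect(onplane("top",np.c_[u,v],.01,KT)))
    print(np.nanmedian(z[v0:v0+8,u0:u1])*1000)
```

```text
chn 6241 [450.5 331.2] [232.2  94.5] 6.2
-0.076283395
dkn 4390 [ 476.4 -328.7] [181.9  90.5] -1.1
0.14561921
whn 1777 [564.9 180.5] [80.8 80.2] 85.7
0.036627587
```

```bash
cat >> h.py <<'E'
def plan(*pts):
    """pts: (x,y,z mm, yaw deg of tool y); prints turn about tool z, then shift in tool axes after it (commanded pose assumed = measured)"""
    st=observe(); p=st["ee_pos"]*1000; Rm=R.from_quat(st["orientation"]).as_matrix()
    yaw=np.degrees(np.arctan2(Rm[1,1],Rm[0,1]))
    print("t",round(st["time_s"],1),"at",np.round(p,1),"yaw",round(yaw,2),"tilt",np.round(Rm[:2,2],4),"w",round(st["gripper_width"]*1000,1),"f",round(st["grasp_force"],1))
    for x,y,z,a in pts:
        t=(a-yaw+90)%180-90; yaw+=t; c,s=np.cos(np.radians(yaw)),np.sin(np.radians(yaw))
        d=np.array([x,y,z])-p; p=np.array([x,y,z])
        # tool y=(c,s), tool z=down, tool x = y cross z = (-s, c)
        print("turn z",round(-np.radians(t),3),"shift x",round(-s*d[0]+c*d[1],1),"y",round(c*d[0]+s*d[1],1),"z",round(-d[2],1))
E
python3 - <<'E'
from h import *
plan((554,-177.5,205,79.8),(554,-177.5,55,79.8))
E
```

```text
t 0.7 at [238.6 495.5 205.4] yaw 64.29 tilt [-0. -0.] w 94.1 f 0.0
turn z -0.271 shift x -429.6 y -606.5 z 0.4
turn z -0.0 shift x 0.0 y 0.0 z 150.0
```

Call:
apply_moves --rows '[0,0,-0.136,0,0,0,0,0,0,-0.135,0,0,0,0,0,0,0,-24,-34,0,0,0,0,0,-24,-34,0,0,0,0,0,-24,-34,0,0,0,0,0,-24,-34,0,0,0,0,0,-24,-34,0,0,0,0,0,-24,-34,0,0,0,0,0,-24,-34,0,0,0,0,0,-24,-34,0,0,0,0,0,-24,-34,0,0,0,0,0,-24,-34,0,0,0,0,0,-24,-34,0,0,0,0,0,-24,-34,0,0,0,0,0,-24,-34,0,0,0,0,0,-24,-34,0,0,0,0,0,-24,-34,0,0,0,0,0,-24,-34,0,0,0,0,0,-24,-34,0,0,0,0,0,-21,-28,0,0]'

```text
time_s: 2.7
ee_pos: [0.5542, -0.1789, 0.2054]
orientation: [0.089, 0.996, -0.0, 0.0]
force: [-0.4, 1.7, -0.3]
gripper_width: 0.0938
grasp_force: 0.0
```

Run:
```python
from h import *
im,d=get_image("wrist"); cv2.imwrite("pics/w1.png",im[...,::-1])
plan((554,-177.5,205,79.8),(554,-177.5,55,79.8))
im,P=cloud("wrist")
for n,z in [("cab",.088),("wheel",.072),("deck",.048)]:
    for o in outline_of("wrist",n)[:2]:
        m=big(o["mask"]); p=P[m]; s=abs(p[:,2]-z)<.005
        print(n,o["confidence"],s.sum(), *(rect(p[s][:,:2]) if s.sum()>20 else []))
```

```text
t 2.8 at [ 555.3 -182.3  204.9] yaw 79.66 tilt [ 0.0001 -0.0009] w 93.7 f 0.0
turn z -0.002 shift x 2.1 y 4.5 z -0.1
turn z -0.0 shift x 0.0 y 0.0 z 150.0
cab 0.84 2799 [ 547.2 -175.9] [40.  37.2] 78.3
wheel 0.93 2958 [ 488.7 -160. ] [42.9 42.2] 79.6
deck 0.86 5870 [ 523.1 -167.9] [148.9  56.1] -10.3
```

View pics/w1.png

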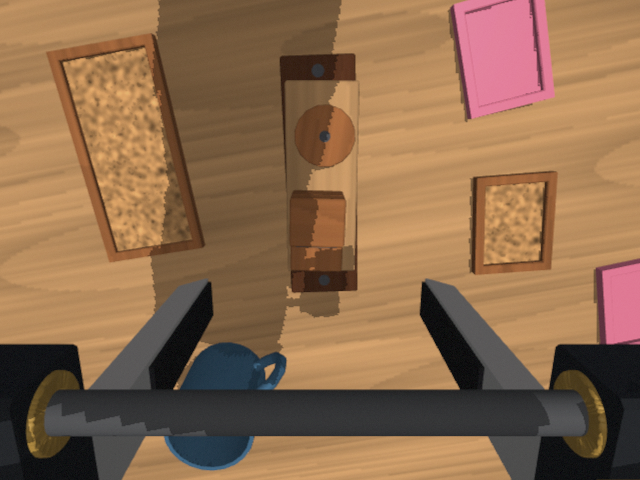

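The wrist view shows the cab with its bonnet towards the image bottom (317,230), the wheel at (325,136), and the fingers straddling the cab's line.

Call:
apply_moves --rows '[0,0,0,1,5,35,0,0,0,0,1,0,35,0,0,0,0,0,0,35,0,0,0,0,0,0,25,0,0,0,0,0,0,15,0,0,0,0,0,0,5,0,0,0,0,0,0,0,0,0,0,0,0,0,0,1,0,0,0,0,0,0,1,0,0,0,0,0,0,1,0,0,0,0,0,0,1,0,0,0,0,0,0,1,0,0,0,0,0,0,1,0,0,0,0,0,0,1]'

```text
time_s: 4.35
ee_pos: [0.5526, -0.1716, 0.0555]
orientation: [0.089, 0.996, -0.0, 0.0]
force: [-0.4, -0.7, 1.4]
gripper_width: 0.0416
grasp_force: 0.2
```

Run:
```python
from h import *
plan((554,-177.5,150,84.3),(593,-5.2,150,84.3),(593,-5.2,12,84.3))
```

```text
t 4.3 at [ 552.6 -171.6   55.5] yaw 79.81 tilt [ 0.     -0.0002] w 41.6 f 0.2
turn z -0.078 shift x -2.0 y -5.7 z -94.5
turn z -0.0 shift x -21.7 y 175.3 z -0.0
turn z -0.0 shift x 0.0 y 0.0 z 138.0
```

Call:
apply_moves --rows '[0,0,0,0,0,0,1,0,0,0,0,0,0,1,0,0,0,0,0,-10,1,0,0,0,0,0,-30,1,0,0,0,0,0,-35,1,0,0,0,0,0,-20,1,0,0,-0.078,0,0,0,1,0,0,0,0,0,0,1,0,0,0,0,0,0,1]'

```text
time_s: 5.25
ee_pos: [0.5524, -0.1714, 0.1504]
orientation: [0.051, 0.999, 0.0, -0.0]
force: [-0.5, 0.4, -0.7]
gripper_width: 0.0402
grasp_force: 30.0
```

Run:
```python
from h import *
plan((589.5,-4.9,150,84.3),(589.5,-4.9,13,84.3))
```

```text
t 5.2 at [ 552.4 -171.4  150.4] yaw 84.17 tilt [-0.0005  0.0002] w 40.2 f 30.0
turn z -0.002 shift x -20.4 y 169.4 z 0.4
turn z -0.0 shift x 0.0 y 0.0 z 137.0
```

Call:
apply_moves --rows '[0,0,0,-2.4,19.4,0,1,0,0,0,-4,35,0,1,0,0,0,-5,40,0,1,0,0,0,-5,40,0,1,0,0,0,-3,25,0,1,0,0,0,-1,10,0,1,0,0,0,0,0,0,1,0,0,0,0,0,30,1,0,0,0,0,0,30,1,0,0,0,0,0,20,1,0,0,0,0,0,0,1,0,0,0,0,0,0,1,0,0,0,0,0,0,1]'

```text
time_s: 6.55
ee_pos: [0.5904, -0.0057, 0.0719]
orientation: [0.05, 0.999, -0.0, 0.001]
force: [-0.1, -0.1, 0.2]
gripper_width: 0.0399
grasp_force: 30.0
```

Run:
```python
from h import *
plan((589.5,-4.9,13,84.3))
im,d=get_image("top"); cv2.imwrite("pics/t1.png",cv2.resize(im[140:340,220:480,::-1],None,fx=3,fy=3))
```

```text
t 6.5 at [590.4  -5.7  71.9] yaw 84.23 tilt [ 0.0021 -0.0002] w 39.9 f 30.0
turn z -0.001 shift x 1.0 y 0.7 z 58.9
```

View pics/t1.png

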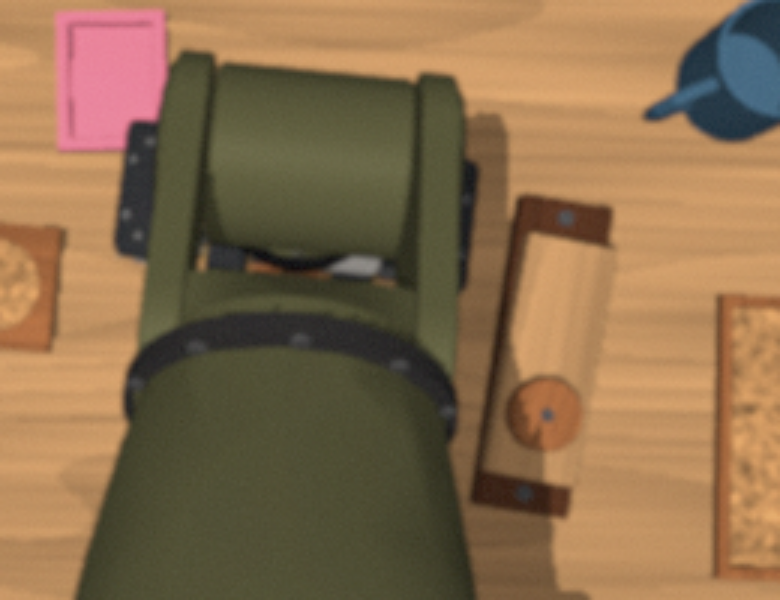

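The arm hides the nest here; the deck and wheel stand undisturbed at crop (560,350). Lowering the cab.

Call:
apply_moves --rows '[0,0,0,1,0,20,1,0,0,0,0,0,20,1,0,0,0,0,0,12,1,0,0,0,0,0,6,1,0,0,0,0,0,1,1,0,0,0,0,0,0,1,0,0,0,0,0,0,1,0,0,0,0,0,0,0.4,0,0,0,0,0,0,0.3,0,0,0,0,0,0,0.1,0,0,0,0,0,0,0,0,0,0,0,0,0,0,0,0,0,0,0,-20,0,0,0,0,0,0,-40,0,0,0,0,0,0,-40,0,0,0,0,0,0,-40,0,0,0,0,0,0,0,0,0,0,0,0,0,0,0]'

```text
time_s: 8.4
ee_pos: [0.5889, -0.0049, 0.1519]
orientation: [0.05, 0.999, -0.0, 0.001]
force: [0.1, -0.4, -0.2]
gripper_width: 0.0941
grasp_force: 0.0
```

Run:
```python
from h import *
plan((488.6,-160,150,79.8),(488.6,-160,54.5,79.8))
im,P=cloud("wrist")
for n,z in [("cab",.044),("wheel",.072)]:
    for o in outline_of("wrist",n)[:2]:
        m=big(o["mask"]); p=P[m]; s=abs(p[:,2]-z)<.005
        print(n,o["confidence"],s.sum(),np.nanpercentile(p[:,2],[5,50,95]),*(rect(p[s][:,:2]) if s.sum()>20 else []))
cv2.imwrite("pics/w2.png",im[...,::-1])
```

```text
t 8.4 at [588.9  -4.9 151.9] yaw 84.28 tilt [ 0.0013 -0.0001] w 94.1 f 0.0
turn z 0.078 shift x 71.3 y -170.4 z 1.9
turn z -0.0 shift x 0.0 y 0.0 z 95.5
cab 0.72 2931 [0.02392341 0.04330358 0.04494065] [584.5  -3.3] [40.  37.6] 83.2
wheel 0.92 4623 [0.05452401 0.07137051 0.07277633] [ 489.  -158.4] [43.9 41.5] -15.3
```

View pics/w2.png

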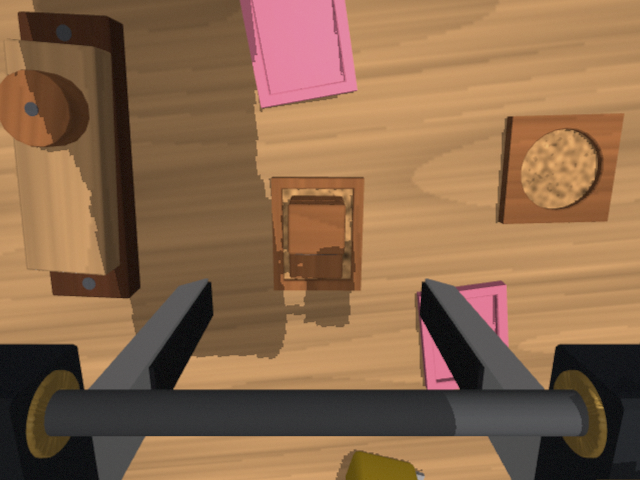

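The cab sits in its brown nest at (317,235), flush within the recess. Next the wheel.

Call:
apply_moves --rows '[0,0,0.078,0,0,0,0,0,0,0,10,-25,0,0,0,0,0,17,-40,0,0,0,0,0,17,-40,0,0,0,0,0,17,-40,0,0,0,0,0,10,-25,0,0,0,0,0,0,0,0,0,0,0,0,0,0,0,0,0,0,0,0,0,30,0,0,0,0,0,0,30,0,0,0,0,0,0,0,0,0,0,0,0,0,0,0,0,0,0,0,0,0,0]'

```text
time_s: 9.85
ee_pos: [0.4897, -0.1595, 0.0928]
orientation: [0.088, 0.996, -0.0, 0.001]
force: [0.2, 0.4, -0.2]
gripper_width: 0.094
grasp_force: 0.0
```

Run:
```python
from h import *
plan((488.8,-159.5,54,79.8))
```

```text
t 9.8 at [ 489.7 -159.5   92.8] yaw 79.85 tilt [ 0.0017 -0.0006] w 94.0 f 0.0
turn z 0.001 shift x 0.9 y -0.2 z 38.8
```

Call:
apply_moves --rows '[0,0,0,1,0,20,0,0,0,0,0,0,14,0,0,0,0,0,0,5,0,0,0,0,0,0,0,0,0,0,0,0,0,0,1,0,0,0,0,0,0,1,0,0,0,0,0,0,1,0,0,0,0,0,0,1,0,0,0,0,0,0,1,0,0,0,0,0,0,1,0,0,0,0,0,0,1,0,0,0,0,0,0,1,0,0,0,0,0,0,1,0,0,0,0,0,-5,1,0,0,0,0,0,-25,1,0,0,0,0,0,-35,1,0,0,0,0,0,-30,1,0,0,0,0,0,0,1,0,0,0,0,0,0,1]'

```text
time_s: 11.75
ee_pos: [0.4879, -0.1595, 0.1477]
orientation: [0.089, 0.996, -0.0, 0.0]
force: [-0.2, 0.7, -1.5]
gripper_width: 0.0435
grasp_force: 30.0
```

Run:
```python
from h import *
plan((564.6,180.8,150,79.8),(564.6,180.8,50,79.8))
```

```text
t 11.8 at [ 487.9 -159.5  147.7] yaw 79.81 tilt [ 0.0009 -0.0004] w 43.5 f 30.0
turn z 0.0 shift x -15.2 y 348.5 z -2.3
turn z -0.0 shift x 0.0 y 0.0 z 100.0
```

Call:
apply_moves --rows '[0,0,0,-1.2,18.5,0,1,0,0,0,-1.5,35,0,1,0,0,0,-1.5,40,0,1,0,0,0,-2,40,0,1,0,0,0,-2,40,0,1,0,0,0,-2,40,0,1,0,0,0,-2,40,0,1,0,0,0,-1,40,0,1,0,0,0,-1,35,0,1,0,0,0,-1,20,0,1,0,0,0,0,0,20,1,0,0,0,0,0,40,1,0,0,0,0,0,30,1,0,0,0,0,0,10,1,0,0,0,0,0,0,1,0,0,0,0,0,0,1,0,0,0,0,0,0,1]'

```text
time_s: 13.45
ee_pos: [0.5652, 0.181, 0.049]
orientation: [0.089, 0.996, 0.0, 0.001]
force: [0.5, 0.6, 0.9]
gripper_width: 0.0435
grasp_force: 30.0
```

Run:
```python
from h import *
plan((564.6,180.8,11.5,79.8))
im,P=cloud("wrist"); cv2.imwrite("pics/w3.png",im[...,::-1])
```

```text
t 13.4 at [565.2 181.   49. ] yaw 79.81 tilt [0.0022 0.0006] w 43.5 f 30.0
turn z 0.0 shift x 0.6 y -0.3 z 37.5
```

View pics/w3.png

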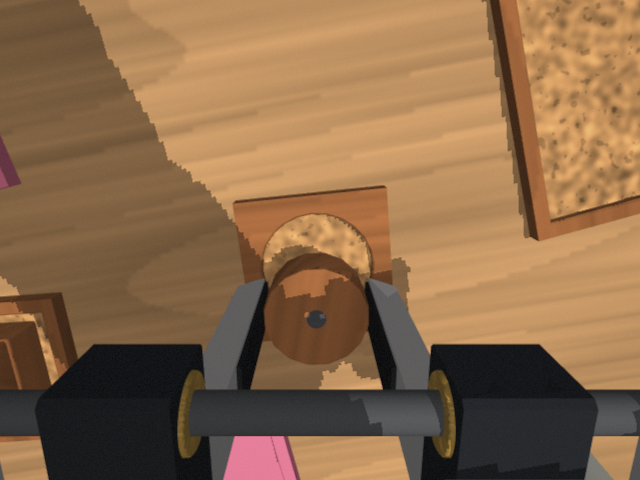

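The wheel hangs over its nest, with its dot at (316,319) and the round recess behind it at (318,250).

Call:
apply_moves --rows '[0,0,0,0.5,0,15,1,0,0,0,0,0,15,1,0,0,0,0,0,7,1,0,0,0,0,0,0.5,1,0,0,0,0,0,0,1,0,0,0,0,0,0,1,0,0,0,0,0,0,0.4,0,0,0,0,0,0,0.3,0,0,0,0,0,0,0.1,0,0,0,0,0,0,0,0,0,0,0,0,0,0,0,0,0,0,0,-20,0,0,0,0,0,0,-40,0,0,0,0,0,0,-40,0,0,0,0,0,0,-40,0,0,0,0,0,0,0,0,0,0,0,0,0,0,0]'

```text
time_s: 15.2
ee_pos: [0.564, 0.1808, 0.1502]
orientation: [0.089, 0.996, 0.0, 0.0]
force: [-0.2, -0.6, -0.5]
gripper_width: 0.0941
grasp_force: 0.0
```

Run:
```python
from h import *
plan((523,-168.5,150,79.8),(523,-168.5,70,79.8))
im,P=cloud("wrist")
for n,z in [("wheel",.028),("wheel_nest",.01),("chassis_nest",.01)]:
    for o in outline_of("wrist",n)[:2]:
        m=big(o["mask"]); p=P[m]; s=abs(p[:,2]-z)<.005
        print(n,o["confidence"],s.sum(),np.nanpercentile(p[:,2],[5,50,95]),*(rect(p[s][:,:2]) if s.sum()>20 else []))
im,P=cloud("top")
for o in outline_of("top","deck")[:1]:
    m=big(o["mask"]); p=P[m]; s=abs(p[:,2]-.048)<.006; print("deck",o["confidence"],rect(p[s][:,:2]))
```

```text
t 15.2 at [564.  180.8 150.2] yaw 79.81 tilt [0.0009 0.0001] w 94.1 f 0.0
turn z 0.0 shift x -21.5 y -351.1 z 0.2
turn z -0.0 shift x 0.0 y 0.0 z 80.0
wheel 0.88 2674 [0.01996268 0.02791614 0.02915696] [564.6 181.9] [41.9 41.8] -10.0
wheel_nest 0.8 6479 [0.00371003 0.00968794 0.0111038 ] [565.2 182.7] [80.7 80.2] -4.3
chassis_nest 0.72 12595 [0.00340931 0.00492937 0.01072023] [492.  338.9] [148.8  93.8] 6.2
deck 0.7 (array([0., 0.]), array([0., 0.]), 0.0)
```

The wheel is seated (top at 28 mm, under 1 mm off centre). On to the deck.

Call:
apply_moves --rows '[0,0,0,-1.5,-20,0,0,0,0,0,-2,-40,0,0,0,0,0,-2,-40,0,0,0,0,0,-3,-40,0,0,0,0,0,-3,-40,0,0,0,0,0,-3,-40,0,0,0,0,0,-2,-40,0,0,0,0,0,-2,-40,0,0,0,0,0,-2,-30,0,0,0,0,0,-1,-21,0,0,0,0,0,0,0,0,0,0,0,0,0,0,0,0,0,0,0,0,30,0,0,0,0,0,0,30,0,0,0,0,0,0,20,0,0,0,0,0,0,0,0,0,0,0,0,0,0,0,0,0,0,0,0,0,0]'

```text
validation failed for argument at $.ro...
```

Run:
```python
from h import *
plan((523,-168.5,30,79.8))
im,P=cloud("top")
z=P[...,2]; m=np.zeros(z.shape,bool); m[190:320,365:435]=1
for h in(.048,.024):
    k=big(m&(abs(z-h)<.005)); print(h,k.sum(),rect(P[k][:,:2]))
im,P=cloud("wrist"); cv2.imwrite("pics/w4.png",im[...,::-1]); z=P[...,2]
k=big(abs(z-.048)<.004); print(k.sum(),rect(P[k][:,:2]))
```

```text
t 15.5 at [563.6 180.8 148.9] yaw 79.81 tilt [-0.0017 -0.0005] w 94.2 f 0.0
turn z 0.0 shift x -21.9 y -351.0 z 118.9
0.048 2463 (array([ 522.9, -169.2]), array([149.5,  56.8]), -10.2)
0.024 550 (array([ 548. , -173.2]), array([156.6,  60.3]), -8.3)
104 (array([593.4,   4.2]), array([20.5, 10.2]), 59.3)
```

View pics/w4.png

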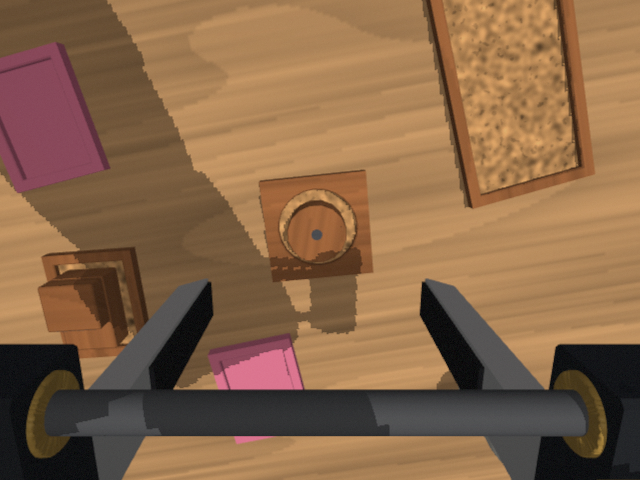

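The move was refused for a miscounted row. The picture confirms the wheel in its recess at (317,232) and the cab in its nest on the left. Resending the move.

Call:
apply_moves --rows '[0,0,0,-1.5,-20,0,0,0,0,0,-2,-40,0,0,0,0,0,-2,-40,0,0,0,0,0,-3,-40,0,0,0,0,0,-3,-40,0,0,0,0,0,-3,-40,0,0,0,0,0,-2,-40,0,0,0,0,0,-2,-40,0,0,0,0,0,-2,-30,0,0,0,0,0,-1,-21,0,0,0,0,0,0,0,0,0,0,0,0,0,0,30,0,0,0,0,0,0,30,0,0,0,0,0,0,15,0,0,0,0,0,0,0,0,0,0,0,0,0,0,0,0,0,0,0,0,0,0]'

```text
time_s: 17.3
ee_pos: [0.5237, -0.1682, 0.0761]
orientation: [0.089, 0.996, -0.0, 0.001]
force: [0.1, 1.2, 0.5]
gripper_width: 0.0938
grasp_force: 0.0
```

Run:
```python
from h import *
plan((523,-168.8,30,79.8))
```

```text
t 17.3 at [ 523.7 -168.2   76.1] yaw 79.83 tilt [ 0.0017 -0.0006] w 93.8 f 0.0
turn z 0.001 shift x 0.6 y -0.7 z 46.1
```

Call:
apply_moves --rows '[0,0,0,0.5,0,20,0,0,0,0,0,0,18,0,0,0,0,0,0,7.5,0,0,0,0,0,0,0,0,0,0,0,0,0,0,1,0,0,0,0,0,0,1,0,0,0,0,0,0,1,0,0,0,0,0,0,1,0,0,0,0,0,0,1,0,0,0,0,0,0,1,0,0,0,0,0,0,1,0,0,0,0,0,0,1,0,0,0,0,0,-5,1,0,0,0,0,0,-20,1,0,0,0,0,0,-35,1,0,0,0,0,0,-30,1,0,0,-0.08,0,0,0,1,0,0,-0.08,0,0,0,1,0,0,0,0,0,0,1,0,0,0,0,0,0,1]'

```text
time_s: 19.3
ee_pos: [0.5224, -0.1682, 0.1194]
orientation: [0.01, 1.0, 0.0, -0.0]
force: [-0.6, -0.2, -1.1]
gripper_width: 0.0558
grasp_force: 30.0
```

Run:
```python
from h import *
plan((476.4,-328.7,120,88.9),(476.4,-328.7,11.5,88.9))
im,P=cloud("top")
z=P[...,2]; m=np.zeros(z.shape,bool); m[190:320,365:435]=1
k=big(m&(abs(z-.024)<.005)); print(k.sum(),rect(P[k][:,:2]))
im,P=cloud("wrist"); z=P[...,2]
for h in (.12+.018,.024): 
    k=big(abs(z-h)<.006); print(k.sum(),rect(P[k][:,:2]))
cv2.imwrite("pics/w5.png",im[...,::-1])
```

```text
t 19.3 at [ 522.4 -168.2  119.4] yaw 88.84 tilt [-0.0004  0.0002] w 55.8 f 30.0
turn z -0.001 shift x 42.9 y -161.4 z -0.6
turn z -0.0 shift x 0.0 y 0.0 z 108.5
490 (array([ 463. , -146.8]), array([67.4, 32.8]), -8.7)
37485 (array([ 503.1, -167. ]), array([110. ,  79.5]), -1.2)
3386 (array([ 439.3, -155.9]), array([60.2, 24.2]), 81.7)
```

View pics/w5.png

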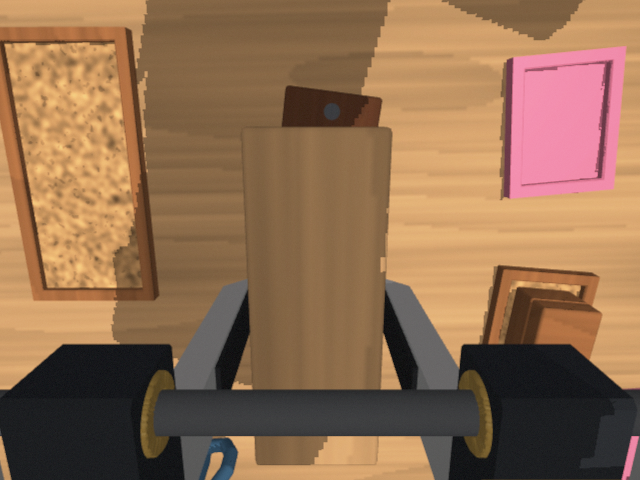

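The deck (315,300) is held level between the fingers, the chassis is still on the bench under it, and the deck nest is at left (80,160).

Call:
apply_moves --rows '[0,0,0,5,-16,0,1,0,0,0,8,-35,0,1,0,0,0,11,-40,0,1,0,0,0,10,-40,0,1,0,0,0,6,-20,0,1,0,0,0,3,-10,0,1,0,0,0,0,0,0,1,0,0,0,0,0,20,1,0,0,0,0,0,30,1,0,0,0,0,0,25,1,0,0,0,0,0,5,1,0,0,0,0,0,0,1,0,0,0,0,0,0,1,0,0,0,0,0,0,1]'

```text
time_s: 20.8
ee_pos: [0.4774, -0.3287, 0.0409]
orientation: [0.009, 1.0, -0.001, 0.001]
force: [0.5, -0.0, -0.4]
gripper_width: 0.0558
grasp_force: 30.0
```

Run:
```python
from h import *
plan((476.4,-328.7,11.5,88.9))
im,P=cloud("wrist"); z=P[...,2]; cv2.imwrite("pics/w6.png",im[...,::-1])
```

```text
t 20.8 at [ 477.4 -328.7   40.9] yaw 88.99 tilt [ 0.0017 -0.0013] w 55.8 f 30.0
turn z 0.002 shift x 1.0 y -0.1 z 29.4
```

View pics/w6.png

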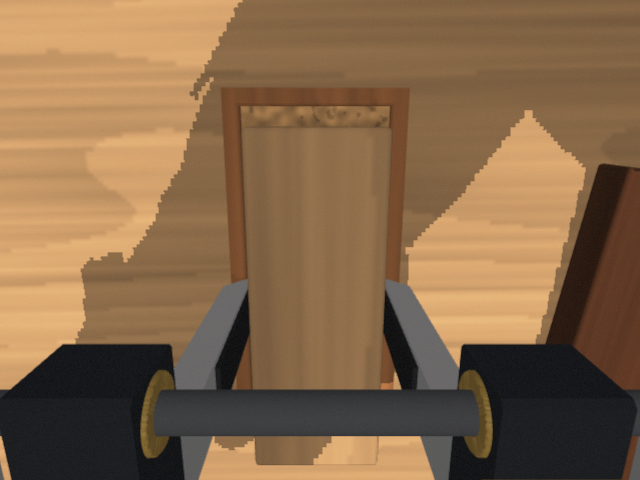

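The deck is centred over the recess, with its edges parallel to the rim (240–392 px). Lowering.

Call:
apply_moves --rows '[0,0,0,0.5,0,12,1,0,0,0,0,0,10,1,0,0,0,0,0,6,1,0,0,0,0,0,1,1,0,0,0,0,0,0,1,0,0,0,0,0,0,1,0,0,0,0,0,0,0.3,0,0,0,0,0,0,0.2,0,0,0,0,0,0,0,0,0,0,0,0,0,0,0,0,0,0,0,-20,0,0,0,0,0,0,-40,0,0,0,0,0,0,-40,0,0,0,0,0,0,-40,0,0,0,0,0,0,0,0,0,0,0,0,0,0,0]'

```text
time_s: 22.45
ee_pos: [0.4763, -0.3285, 0.1508]
orientation: [0.009, 1.0, -0.0, 0.0]
force: [0.0, -0.2, -0.8]
gripper_width: 0.094
grasp_force: 0.0
```

Run:
```python
from h import *
plan()
im,P=cloud("wrist"); z=P[...,2]
k=big(abs(z-.028)<.004); print("deck by wrist",k.sum(),np.nanmedian(z[k]),rect(P[k][:,:2]))
im,P=cloud("top"); z=P[...,2]
m=np.zeros(z.shape,bool); m[190:325,365:440]=1
k=big(m&(abs(z-.024)<.006)); r=rect(P[k][:,:2]); print(k.sum(),r)
c=r[0]; plan((c[0],c[1],120,r[2]+90),(c[0],c[1],5.5,r[2]+90))
```

```text
t 22.4 at [ 476.3 -328.5  150.8] yaw 88.98 tilt [ 0.0009 -0.0007] w 94.0 f 0.0
deck by wrist 15196 0.027987143743069348 (array([ 476.5, -327.3]), array([149.9,  56.1]), -1.2)
3346 (array([ 526.6, -170.3]), array([200.4,  61.1]), -8.4)
t 22.6 at [ 475.7 -328.1  149. ] yaw 88.98 tilt [-0.0017  0.0013] w 93.9 f 0.0
turn z 0.129 shift x -27.3 y 163.5 z 29.0
turn z -0.0 shift x 0.0 y 0.0 z 114.5
```

Deck seated (top at 28 mm, about 1 mm off centre). Next the chassis.

Call:
apply_moves --rows '[0,0,0.129,0,0,0,0,0,0,0,-4,20,0,0,0,0,0,-6,40,0,0,0,0,0,-7,40,0,0,0,0,0,-6,40,0,0,0,0,0,-4,24,0,0,0,0,0,0,0,0,0,0,0,0,0,0,40,0,0,0,0,0,0,40,0,0,0,0,0,0,20,0,0,0,0,0,0,0,0,0,0,0,0,0,0,0,0,0,0,0,0,0,0]'

```text
time_s: 23.85
ee_pos: [0.5274, -0.1708, 0.0517]
orientation: [0.074, 0.997, -0.0, 0.001]
force: [0.3, -0.4, -0.1]
gripper_width: 0.0938
grasp_force: 0.0
```

Run:
```python
from h import *
plan((526.6,-169.8,6,81.6))
```

```text
t 23.9 at [ 527.4 -170.8   51.7] yaw 81.57 tilt [ 0.0017 -0.0007] w 93.8 f 0.0
turn z -0.001 shift x 1.0 y 0.8 z 45.7
```

Call:
apply_moves --rows '[0,0,0,0.8,0.8,20,0,0,0,0,0,0,18,0,0,0,0,0,0,7.5,0,0,0,0,0,0,0,0,0,0,0,0,0,0,1,0,0,0,0,0,0,1,0,0,0,0,0,0,1,0,0,0,0,0,0,1,0,0,0,0,0,0,1,0,0,0,0,0,0,1,0,0,0,0,0,0,1,0,0,0,0,0,-5,1,0,0,0,0,0,-20,1,0,0,0,0,0,-40,1,0,0,0,0,0,-40,1,0,0,0,0,0,-25,1,0,0,-0.085,0,0,0,1,0,0,-0.085,0,0,0,1,0,0,-0.085,0,0,0,1,0,0,0,0,0,0,1,0,0,0,0,0,0,1]'

```text
validation failed for argument at $.ro...
```

Run:
```python
from h import *
plan((450.5,332,135,96.2),(450.5,332,40,96.2))
```

```text
t 23.9 at [ 527.4 -170.8   51.7] yaw 81.57 tilt [ 0.0017 -0.0007] w 93.8 f 0.0
turn z -0.255 shift x 22.2 y 508.1 z -83.3
turn z -0.0 shift x -0.0 y 0.0 z 95.0
```

That was 21 rows, one too many; resending with fewer.

Call:
apply_moves --rows '[0,0,0,0.8,0.8,20,0,0,0,0,0,0,18,0,0,0,0,0,0,7.5,0,0,0,0,0,0,0,0,0,0,0,0,0,0,1,0,0,0,0,0,0,1,0,0,0,0,0,0,1,0,0,0,0,0,0,1,0,0,0,0,0,0,1,0,0,0,0,0,0,1,0,0,0,0,0,0,1,0,0,0,0,0,-5,1,0,0,0,0,0,-20,1,0,0,0,0,0,-40,1,0,0,0,0,0,-40,1,0,0,0,0,0,-25,1]'

```text
time_s: 25.45
ee_pos: [0.5267, -0.1694, 0.138]
orientation: [0.073, 0.997, -0.0, 0.001]
force: [0.8, -1.4, -1.6]
gripper_width: 0.0598
grasp_force: 30.0
```

Call:
apply_moves --rows '[0,0,-0.085,0,0,0,1,0,0,-0.085,0,0,0,1,0,0,-0.085,0,0,0,1,0,0,0,0,0,0,1,0,0,0,0,0,0,1]'

```text
time_s: 25.95
ee_pos: [0.5261, -0.1692, 0.1349]
orientation: [-0.053, 0.999, 0.0, -0.0]
force: [-0.1, 1.0, -1.4]
gripper_width: 0.0594
grasp_force: 30.0
```

Run:
```python
from h import *
plan((450.5,332,135,96.2),(450.5,332,40,96.2))
```

```text
t 25.9 at [ 526.1 -169.2  134.9] yaw 96.05 tilt [-0.0002  0.0001] w 59.4 f 30.0
turn z -0.003 shift x 21.0 y 506.5 z -0.1
turn z -0.0 shift x -0.0 y 0.0 z 95.0
```

Call:
apply_moves --rows '[0,0,0,0.5,16.5,0,1,0,0,0,1.5,35,0,1,0,0,0,1.5,40,0,1,0,0,0,2,40,0,1,0,0,0,2,40,0,1,0,0,0,2,40,0,1,0,0,0,2,40,0,1,0,0,0,2,40,0,1,0,0,0,2,40,0,1,0,0,0,1.5,40,0,1,0,0,0,1.5,40,0,1,0,0,0,1.5,40,0,1,0,0,0,1,35,0,1,0,0,0,0,20,0,1,0,0,0,0,0,0,1,0,0,0,0,0,0,1]'

```text
time_s: 27.55
ee_pos: [0.4499, 0.3321, 0.1347]
orientation: [-0.054, 0.999, -0.0, -0.0]
force: [0.3, 0.0, -1.1]
gripper_width: 0.06
grasp_force: 30.0
```

Call:
apply_moves --rows '[0,0,0,0,0,30,1,0,0,0,0,0,40,1,0,0,0,0,0,20,1,0,0,0,0,0,5,1,0,0,0,0,0,0,1,0,0,0,0,0,0,1,0,0,0,0,0,0,1]'

```text
time_s: 28.25
ee_pos: [0.4513, 0.3322, 0.0413]
orientation: [-0.054, 0.999, 0.001, 0.001]
force: [0.5, -0.6, -2.5]
gripper_width: 0.06
grasp_force: 30.0
```

Run:
```python
from h import *
plan((450.5,332,11.7,96.2))
im,P=cloud("wrist"); z=P[...,2]; cv2.imwrite("pics/w7.png",im[...,::-1])
```

```text
t 28.2 at [451.3 332.2  41.3] yaw 96.18 tilt [0.0018 0.0011] w 60.0 f 30.0
turn z -0.0 shift x 0.8 y -0.1 z 29.6
```

View pics/w7.png

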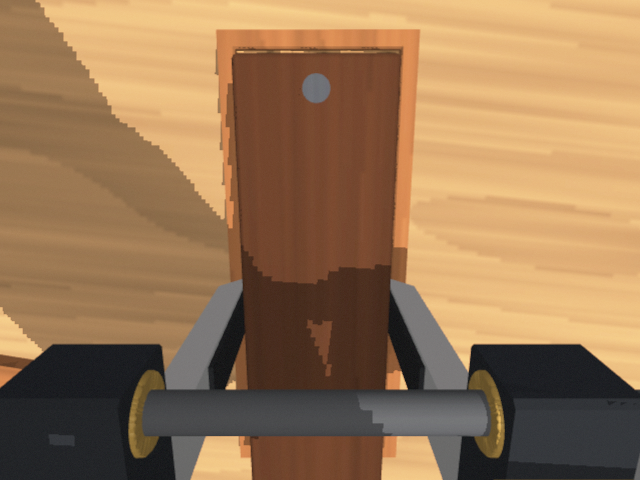

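The chassis is over its nest, laterally centred and parallel to the rim (235–400 px). Lowering.

Call:
apply_moves --rows '[0,0,0,0.5,0,12,1,0,0,0,0,0,10,1,0,0,0,0,0,6,1,0,0,0,0,0,1,1,0,0,0,0,0,0,1,0,0,0,0,0,0,1,0,0,0,0,0,0,0.3,0,0,0,0,0,0,0.2,0,0,0,0,0,0,0,0,0,0,0,0,0,0,0,0,0,0,0,-20,0,0,0,0,0,0,-40,0,0,0,0,0,0,-40,0,0,0,0,0,0,-40,0,0,0,0,0,0,-30,0,0,0,0,0,0,0,0,0,0,0,0,0,0,0]'

```text
time_s: 30.0
ee_pos: [0.4501, 0.3319, 0.1809]
orientation: [-0.054, 0.999, 0.0, 0.0]
force: [-0.4, 0.2, -0.7]
gripper_width: 0.0937
grasp_force: 0.0
```

Run:
```python
from h import *
plan()
im,P=cloud("wrist"); z=P[...,2]
k=big(abs(z-.028)<.004); print("chassis by wrist",k.sum(),np.nanmedian(z[k]),rect(P[k][:,:2]))
im,P=cloud("scene"); cv2.imwrite("pics/s2.png",im[...,::-1])
```

```text
t 30.0 at [450.1 331.9 180.9] yaw 96.2 tilt [0.0005 0.0003] w 93.7 f 0.0
chassis by wrist 18352 0.028028750894360854 (array([450.9, 333.3]), array([200. ,  60.2]), 6.2)
```

View pics/s2.png

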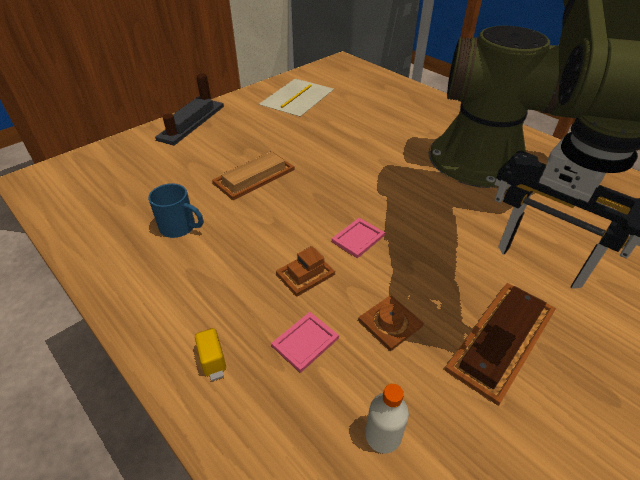

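All four parts are seated: deck (254,175), cab (306,270), wheel (391,320), chassis (503,338). The mug and glue stand where they were and the gripper is clear.

```bash
python3 -c "
from station import *
print(job_done())"
```

```text
the job is handed in; nothing more can be done
None
```

I handed the job in at about 30 s with the chassis, deck, cab and wheel each flat and fully down in its own nest, within about 2 mm of centre; the glue and mug still stand where they were. The hand-in call gave no verdict.

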